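# Seat a lens barrel in the V-mount of an inspection stand and hold it for clamping

### The job

Draw the longer of the two lens barrels up out of the storage block, stand it the same way up on the ledge of the inspection stand and press it back into the upright V, firmly but without forcing it, so that it stands upright and bears on both flanks. Finish while you are still holding it pressed there, so that I can swing the clamp gate shut. Leave the shorter barrel standing in its socket.

Things in the scene. Friction and masses are not known exactly. Their poses are not given: they have to be found in the camera images.
- long_barrel_center (a point): Centre, half-way up, of the longer lens barrel: a dark metal cylinder 30 mm in diameter, 150 mm long, upright in a socket of the storage block, a knurled band on its top 46 mm. z is its axis, towards the knurled top; its turn about z does not matter. Hold it within its top 50 mm, to keep the fingers above the V-block later.
- long_barrel: The same longer barrel; origin at the centre of its foot, z up its axis. Mass 0.16 to 0.28 kg.
- short_barrel_center (a point): The shorter lens barrel, the same in diameter and make but only 90 mm long, standing in the other socket; it stays there. This point is its centre, half-way up. Which barrel stands in which socket changes.
- storage_block: White storage block, fixed, 66 x 150 x 55 mm (x, y, z); origin at the centre of its underside. Two round sockets, 32 mm wide, 40 mm deep (floor 15 mm above the worktop), 37 mm either side of the origin along its y. In them the longer barrel reaches 165 mm above the worktop, the shorter 105 mm.
- seat (a point): Seat on the inspection stand: the point on its ledge, 60 mm above the worktop, where the axis of a fully seated barrel meets it (the long barrel's centre is then 75 mm above). x points level into the V, away from its opening, y left as seen looking into the V, z up. The V's flanks meet 21 mm behind this point (+x) and open to 17 mm either side of it at 4 mm behind it.
- stand: Inspection stand, fixed; origin on the worktop under the seat, axes as the seat's. Base plate 130 x 110 x 12 mm. The ledge, a level, slippery plate with an 18 mm sight hole, reaches 36 mm in front of the seat (-x) and 30 mm to each side: room to stand a barrel 10 to 20 mm in front of its seat. The V rises to 145 mm above the worktop (85 mm above the ledge); a seated barrel's top 65 mm stands clear.
- v_left: Left half (+y) of the upright 90-degree V-block of smooth, slippery ground steel, 72 mm wide in all, with the left flank; origin on the worktop under the seat. Beside it, 36 to 47 mm left of the seat, the fixed lug of the clamp gate reaches 50 mm in front of the seat, 104 to 125 mm above the worktop; the gate hangs open, fixed, reaching 85 mm forward and 125 mm left.
- v_right: Right half (-y) of the V-block, with the right flank; origin on the worktop under the seat. A fixed latch lug stands beside it, 36 to 47 mm right of the seat, reaching 62 mm in front of it, 104 to 120 mm above the worktop: carry the barrel in over the lugs or lower it in between them.
Things that resemble listed ones, but are neither listed nor needed, are in the scene too. Leave any yellow look-alike of the part that bears short_barrel_center alone.

How it is judged (in metres and radians):
On the way:
1. the longer barrel is drawn out of its socket and held clear above the storage block (z of long_barrel in the frame of storage_block above 0.057 m and contact force between long_barrel and the fingers above 3 N and contact force between long_barrel and storage_block below 0.1 N), for 0.2 s.
At the end, for the whole second after the job is handed in: the long barrel stands upright (within 2 degrees of the V) on the ledge, within 3 mm of its seat each way, pressed on each of the two flanks with at least 1.5 N, still held by the gripper and at rest; the short barrel still stands in its socket (z of long_barrel_center in the frame of seat between 0.0725 and 0.078 m and x of long_barrel_center in the frame of seat between -0.003 and 0.003 m and y of long_barrel_center in the frame of seat between -0.003 and 0.003 m and angle between the z axis of long_barrel_center and the z axis of seat, either way round below 0.035 rad and angle between long_barrel_center's own z axis and vertical below 0.2 rad and contact force between long_barrel and v_left above 1.5 N and contact force between long_barrel and v_right above 1.5 N and contact force between long_barrel and the fingers above 3 N and linear speed of long_barrel below 0.02 m/s and z of short_barrel_center in the frame of storage_block below 0.065 m and angle between short_barrel_center's own z axis and vertical below 0.12 rad); the arm keeps its last pose, push and grip.
It fails at once if the long barrel is forced: more than 40 N on a flank (contact force between long_barrel and v_left above 40 N or contact force between long_barrel and v_right above 40 N).
It fails at once if the short barrel is pulled out or knocked about (distance of short_barrel_center from where it was at the start of the episode above 0.015 m).
It also fails if it takes over 51 s, if anything falls off the work surface, if the arm or the gripper's body presses on something with over 40 N, if the wrist force passes 120 N, or if a joint passes its speed limit or range.

### The arm

A 7-joint arm with a two-finger parallel gripper is mounted at the origin on a cart in front of the work surface, level with it; the furniture and walls round the work are solid. World frame = base frame: x ahead of the robot, y to its left, z up, the work surface at z = 0. Lengths are in m, angles in degrees, forces in N, time in s.
With the tool pointing down it reaches from about 0.35 to 0.9 m from the base axis. Payload 19.9 kg.
Tool frame: the origin (TCP) lies on the mounting face of the last link; the fingertips stand 199 mm ahead of it and the grasp point (between the pads) lies 180 mm ahead of it; z points along the fingers, y is the line along which they close (so a half turn about z gives the same grasp; the last joint's range is limited). The gripper opens to 94 mm and grips with 3 to 60 N. Pads are 16 mm wide; open, the fingers measure 119 mm over their backs; the gripper's body (75 mm by 177 mm) begins 78 mm behind the grasp point.
Start: joints at [-77.607, 23.915, -0.59, 92.452, 0.269, 63.638, -3.037], TCP at [0.159, 0.604, 0.405] pointing down, gripper open.
Joint ranges: [-161.28, 161.28], [-22.2, 115.67], [-73.04, 71.86], [3.21, 147.25], [-68.34, 248.33], [10.77, 114.83], [-161.83, 161.83]. Speed limits (degrees/s): [108.29, 108.29, 136.94, 136.94, 172.46, 172.46, 172.46].

### API

Orientations are given as [roll, pitch, yaw] about the fixed x, y, z axes, in that order (R = Rz(yaw) Ry(pitch) Rx(roll)).
In Python, from workcell import monitor, eyes, robot gives the robot as it stands.
- The arm moves only by the tool arm_command, never from a script. Its argument "steps" is one flat list of numbers, 7 for each row, row after row: the shift along the tool's x, y, z in mm, then the turn, a rotation vector about the tool's x, y, z in units of 5 degrees (1.0 is 5 degrees), then the opening, from -1 (shut) to 1 (fully open), so that 0 is half open. In form: [dx, dy, dz, ax, ay, az, grip, dx, dy, dz, ax, ay, az, grip, ...]. A call has 1 to 10 rows; each row is the pose to reach, as a shift and turn from the pose commanded when the call began, along the tool's axes at that moment; what a row does not reach only later rows make up. A row lasts 1/10 s, in which the tool goes at most 50 mm and 8.59 degrees, less where a joint would pass 70% of its speed; a pose out of reach is approached as far as the arm can. A call with a gripper value outside its range is refused whole. The fingers move at their own pace and stop on an object; "squeeze" is the grip in N (left out, the last holds). Time passes only in rows, so rows that repeat a pose let the fingers close. It gives the time, the measured TCP pose, the force, the opening and the grip force at its end, in the units of the state.
- monitor.read_state(): the state, without advancing time (a new reading comes with each control period).
- eyes.get_image(name): name is "scene" or "top" or "wrist"; returns a dict with "frame" (384x512x3 uint8, blue, green, red), "fx", "fy", "cx", "cy" (pixels), "dist_coeffs" ([k1, k2, p1, p2, k3] as OpenCV has them; the pictures are not rectified), "rvec" (rotation vector, rad) and "tvec" (3), from world to camera coordinates, as OpenCV has them. Camera axes: x right, y down, z forward; pixel columns grow to the right and rows downward; lengths in m; the calibration is good to about 2 mm. A picture is of the moment at which its call begins. There is no depth.
- robot.job_done(): hands the job in; it is judged then, once.
Trained networks look in a picture, given as the dict that the camera call returned (one of the last four; its "shot" number tells which), for a name from the list of things; names that differ only in an ending like _2 or _b are one class to them, and where a whole thing is asked for, a point or a joint stands for the part that bears it (a point fixed in the world has none). Each returns a list of dicts, best first, with "conf" (0 to 1); they miss things now and then, are a little off and sometimes report something else, mostly with a low value. They report only what shows in the picture. A call takes as long as a camera call. They do not tell look-alikes from the thing itself.
- eyes.spot_in(picture, thing): "position" ([x, y, z] in m, in the coordinates of the camera as it stood for that picture, good to about 4 mm: the middle of the surface that is visible of it).
- eyes.masks_of(picture, thing): "mask" (384x512 bool, what is visible of it).
The state is a dict: "time": time; "joints": joint angles; "qd": joint speeds; "effort": joint torques, N m; "position": TCP position; "tool_rot": TCP orientation; "force": force on the tool from outside, world axes, zero at the start; "moment": the same for the moment, N m; "opening": finger opening in m; "grip_force": force on a finger pad.
Only numpy, scipy, OpenCV 4.12 (cv2) and the standard library are available. Lean on these libraries where they do the work, as an engineer would, in place of code of your own. Each camera call takes 0.05 s, during which the arm holds its last target. There are 200 camera calls.

## Working session

There is one attempt and no reset: what is moved stays moved. The work goes in short steps, Python scripts to look and compute and a tool call to move; the robot and the scene stay as the last step left them, time stands still between calls to the robot, and variables do not carry over. Pictures are saved under pics/ and viewed, at most 10 in all, crops included, and the job is handed in when it is done.

Besides the shell and the picture viewer there is one more tool, called after "Emit:" as name(argument=value, ...), one argument or row to a line, values as JSON. arm_command: Moves the arm, as the interface text tells. Its arguments: {"type":"object","properties":{"steps":{"type":"array","items":{"type":"number"}},"squeeze":{"type":"number"}},"required":["steps"]}

```bash
mkdir -p pics
cat > h.py <<'E'
import numpy as np, cv2
from workcell import monitor, eyes, robot
from scipy.spatial.transform import Rotation as Rn
def toworld(p,c):
    R=cv2.Rodrigues(np.array(c["rvec"],float))[0]; return R.T@(np.array(c,dtype=object) if 0 else np.array(p)-np.array(c["tvec"]).ravel())
def cam(c):
    K=np.array([[c["fx"],0,c["cx"]],[0,c["fy"],c["cy"]],[0,0,1.]]); return K,np.array(c["dist_coeffs"],float)
def proj(P,c):
    K,d=cam(c); return cv2.projectPoints(np.array(P,float).reshape(-1,3),np.array(c["rvec"],float),np.array(c["tvec"],float),K,d)[0].reshape(-1,2)
def ray(uv,c):
    K,d=cam(c); n=cv2.undistortPoints(np.array(uv,float).reshape(-1,1,2),K,d).reshape(-1,2)
    R=cv2.Rodrigues(np.array(c["rvec"],float))[0]; o=-R.T@np.array(c["tvec"],float).ravel()
    return o,(R.T@np.c_[n,np.ones(len(n))].T).T
def onz(uv,c,z):
    o,d=ray(uv,c); return o+d*((z-o[2])/d[:,2])[:,None]
E
python3 - <<'E'
from h import *
s=monitor.read_state(); print({k:np.round(s[k],3) for k in s})
ims=[]
for n in("scene","top"):
    c=eyes.get_image(n); ims.append(c["frame"])
    for t in ("long_barrel","short_barrel_center","storage_block","stand","v_left","v_right","long_barrel_center","seat"):
        try: print(n,t,[(round(r["conf"],2),np.round(toworld(r["position"],c),3).tolist(),proj(toworld(r["position"],c),c)[0].round().tolist()) for r in eyes.spot_in(c,t)[:4]])
        except Exception as e: print(n,t,e)
    cv2.imwrite(f"pics/{n}0.png",c["frame"])
E
```

```text
{'time': np.float64(0.0), 'joints': array([-77.607,  23.947,  -0.592,  92.485,   0.269,  63.637,  -3.035]), 'qd': array([-0.101, -0.044, -0.017, -0.05 , -0.004, -0.056,  0.048]), 'effort': array([-0.0000e+00, -8.5124e+01,  6.3900e-01, -4.2599e+01, -4.9000e-02,
        1.9000e-02,  0.0000e+00]), 'position': array([0.159, 0.604, 0.404]), 'tool_rot': array([-1.79933e+02,  5.00000e-03,  1.65232e+02]), 'force': array([ 0.722, -0.641, -0.44 ]), 'moment': array([ 0.02 ,  0.007, -0.003]), 'grip_force': np.float64(0.0), 'opening': np.float64(0.094)}
scene long_barrel [(0.58, [0.509, -0.112, 0.127], [270.0, 215.0])]
scene short_barrel_center [(0.77, [0.593, -0.226, 0.066], [329.0, 251.0]), (0.72, [0.526, -0.268, 0.066], [317.0, 280.0]), (0.6, [0.511, -0.178, 0.092], [287.0, 245.0])]
scene storage_block [(0.77, [0.498, -0.157, 0.057], [276.0, 250.0])]
scene stand [(0.67, [0.479, 0.111, 0.063], [214.0, 179.0])]
scene v_left [(0.63, [0.495, 0.152, 0.139], [210.0, 147.0])]
scene v_right [(0.87, [0.497, 0.1, 0.094], [221.0, 171.0])]
scene long_barrel_center [(0.91, [0.511, -0.108, 0.125], [270.0, 214.0])]
scene seat [(0.76, [0.485, 0.111, 0.058], [216.0, 180.0])]
top long_barrel [(0.67, [0.503, 0.103, 0.143], [197.0, 192.0]), (0.49, [0.511, -0.096, 0.164], [287.0, 187.0]), (0.26, [0.507, 0.153, 0.148], [175.0, 191.0])]
top short_barrel_center [(0.63, [0.514, -0.172, 0.109], [318.0, 188.0]), (0.53, [0.596, -0.206, 0.089], [330.0, 155.0]), (0.49, [0.534, -0.256, 0.09], [351.0, 180.0])]
top storage_block [(0.98, [0.507, -0.131, 0.049], [298.0, 194.0])]
top stand [(0.64, [0.487, 0.138, 0.061], [189.0, 202.0])]
top v_left [(0.82, [0.507, 0.156, 0.145], [174.0, 191.0]), (0.61, [0.515, -0.17, 0.108], [317.0, 188.0])]
top v_right [(0.57, [0.506, 0.106, 0.144], [196.0, 191.0])]
top long_barrel_center [(0.72, [0.51, -0.097, 0.166], [288.0, 187.0])]
top seat [(0.78, [0.48, 0.138, 0.061], [189.0, 205.0])]
```

View pics/scene0.png

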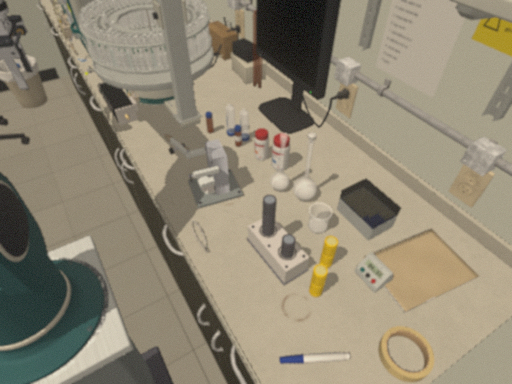

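View pics/top0.png

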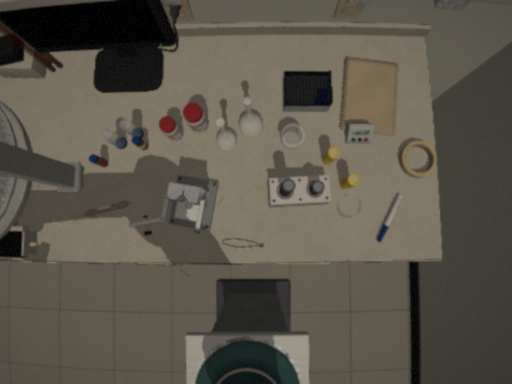

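Scene picture: the long dark barrel is at (270,214). Things it could be taken for are the short dark barrel at (287,245) and the yellow look-alikes at (329,251) and (317,280). By its height and dark colour I choose (270,214), which is (287,187) in the top view. The stand is at (214,180) in scene and (190,203) in top. A post stands near (183,112) in the scene picture.

Run:
```python
from h import *
cs=eyes.get_image("scene"); ct=eyes.get_image("top")
print("post foot",onz([[183,115]],cs,0),onz([[75,178]],ct,0))
def tri(a,b):
    o1,d1=ray([a],cs);o2,d2=ray([b],ct);d1=d1[0];d2=d2[0]
    A=np.c_[d1,-d2];t=np.linalg.lstsq(A,o2-o1,rcond=None)[0];return (o1+t[0]*d1+o2+t[1]*d2)/2
print("ring? ",tri((145,40),(-20,185)))
a=cv2.resize(cs["frame"][120:300,160:350],None,fx=2.1,fy=3.1*0.68,interpolation=cv2.INTER_CUBIC)
b=cv2.resize(ct["frame"][160:250,125:340],None,fx=2.1*1.0*399/ (215*2.1)*1.9,fy=3.5,interpolation=cv2.INTER_CUBIC)
s=cv2.resize(cs["frame"][125:300,160:350],(399,368),interpolation=cv2.INTER_CUBIC)
t=cv2.resize(ct["frame"][165:240,125:225],(399,299),interpolation=cv2.INTER_CUBIC)
im=np.zeros((368,800,3),np.uint8); im[:,:399]=s; im[:299,400:799]=t
cv2.imwrite("pics/crop1.png",im)
for n,c in(("s",cs),("t",ct)):
    for th in ("stand","storage_block","long_barrel","short_barrel_center"):
        for r in eyes.masks_of(c,th)[:3]:
            m=r["mask"].astype(np.uint8);cc=max(cv2.findContours(m,0,2)[0],key=cv2.contourArea)
            print(n,th,round(r["conf"],2),cv2.minAreaRect(cc),cv2.boundingRect(cc))
```

```text
post foot [[0.55740837 0.51576546 0.        ]] [[0.56000735 0.46896152 0.        ]]
ring?  [0.50038815 0.53965073 0.26485407]
s stand 0.78 ((206.94993591308594, 166.93418884277344), (77.457275390625, 46.260780334472656), 68.68209075927734) (172, 139, 70, 69)
s stand 0.51 ((287.5699768066406, 245.50999450683594), (13.435029983520508, 23.4759464263916), 8.130102157592773) (281, 234, 15, 24)
s storage_block 0.77 ((277.6219482421875, 247.90248107910156), (71.527587890625, 37.325531005859375), 51.34019470214844) (247, 220, 62, 65)
s long_barrel 0.87 ((268.73480224609375, 214.53868103027344), (13.297385215759277, 41.153568267822266), 3.012787342071533) (262, 194, 15, 42)
s long_barrel 0.32 ((288.5, 245.0), (22.0, 11.0), 90.0) (283, 234, 12, 23)
s short_barrel_center 0.93 ((317.1615295410156, 280.40771484375), (15.787042617797852, 34.205257415771484), 15.255120277404785) (308, 264, 20, 34)
s short_barrel_center 0.72 ((328.21697998046875, 250.49057006835938), (13.323974609375, 30.494041442871094), 15.945395469665527) (320, 236, 18, 31)
t stand 0.68 ((173.75819396972656, 202.15982055664062), (83.3834228515625, 55.40787887573242), 5.19442892074585) (130, 175, 88, 58)
t stand 0.51 ((286.5, 187.0), (13.435027122497559, 17.677669525146484), 45.0) (279, 179, 16, 18)
t storage_block 0.56 ((298.7334289550781, 190.43507385253906), (28.907358169555664, 61.96686553955078), 86.98721313476562) (268, 175, 63, 31)
t long_barrel 0.58 ((286.75, 186.75), (13.435027122497559, 18.384775161743164), 45.0) (279, 178, 17, 19)
t short_barrel_center 0.78 ((330.5000305175781, 155.0), (12.020814895629883, 19.091880798339844), 45.0) (322, 147, 18, 17)
t short_barrel_center 0.68 ((316.2500305175781, 187.25001525878906), (12.020814895629883, 15.55634880065918), 45.0) (309, 180, 16, 15)
t short_barrel_center 0.53 ((348.60003662109375, 180.70004272460938), (11.62755298614502, 20.124608993530273), 63.43495178222656) (339, 173, 20, 16)
```

View pics/crop1.png

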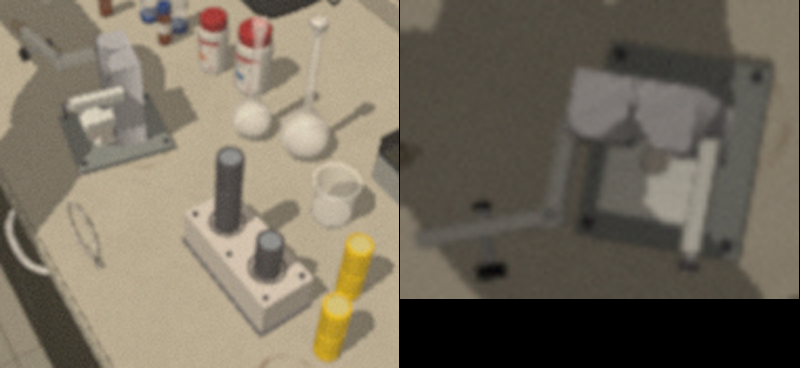

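Crop: the tall dark barrel with the knurled top is at crop (230,190), beside the short one at (270,255). The yellow ones stand off the block. The V opens towards the robot, with the V halves at top-crop (600,100) and (675,110) and the base corners at (617,48), (770,65), (735,260) and (580,235).

Run:
```python
from h import *
ct=eyes.get_image("top")
f=lambda p:[125+(p[0]-400)/3.99,165+p[1]/3.987]
C=onz([f(p) for p in((617,46),(772,63),(738,262),(580,237))],ct,0.012)
print(C.round(3),np.diff(np.r_[C,C[:1]],axis=0).round(3))
V=onz([f(p) for p in((577,68),(720,95),(633,92),(570,125),(632,103),(718,100))],ct,0.145); print(V.round(3))
print("lamp beam etc; long top",onz([[286.7,186.0]],ct,.165),"short top",onz([[316.3,187]],ct,.105))
```

```text
[[0.559 0.175 0.012]
 [0.546 0.072 0.012]
 [0.417 0.094 0.012]
 [0.433 0.197 0.012]] [[-0.012 -0.103  0.   ]
 [-0.13   0.022  0.   ]
 [ 0.017  0.104  0.   ]
 [ 0.125 -0.023  0.   ]]
[[0.527 0.167 0.145]
 [0.511 0.085 0.145]
 [0.513 0.134 0.145]
 [0.495 0.17  0.145]
 [0.507 0.135 0.145]
 [0.508 0.086 0.145]]
lamp beam etc; long top [[ 0.51312511 -0.09444776  0.165     ]] short top [[ 0.51707377 -0.16858275  0.105     ]]
```

Emit:
arm_command(
  steps=[-520,-586,0,0,0,16.8,1,-520,-586,0,0,0,16.8,1,-520,-586,0,0,0,16.8,1,-520,-586,0,0,0,16.8,1,-520,-586,0,0,0,16.8,1,-520,-586,0,0,0,16.8,1,-520,-586,0,0,0,16.8,1,-520,-586,0,0,0,16.8,1,-520,-586,0,0,0,16.8,1,-520,-586,0,0,0,16.8,1],
)

```text
time: 2.45
position: [0.3853, 0.1561, 0.405]
tool_rot: [180.0, -0.1, 80.9]
force: [1.5, 0.5, 0.1]
opening: 0.0942
grip_force: 0.0
```

Run:
```python
from h import *
c=eyes.get_image("wrist"); s=monitor.read_state();print(s["position"],s["tool_rot"])
R=cv2.Rodrigues(np.array(c["rvec"],float))[0]; print("cam",-R.T@np.array(c["tvec"]).ravel(),R[2])
for t in("seat","v_left","v_right","stand"):
    print(t,[(round(r["conf"],2),np.round(toworld(r["position"],c),3).tolist()) for r in eyes.spot_in(c,t)[:2]])
cv2.imwrite("pics/w1.png",c["frame"])
np.save("w1.npy",{k:c[k] for k in c},allow_pickle=True)
```

```text
[0.38792987 0.14994067 0.40521967] [ 1.79917438e+02 -1.64698688e-02  8.01092706e+01]
cam [0.39593023 0.22321174 0.38554665] [-0.03559672 -0.2314643  -0.97219193]
seat [(0.65, [0.485, 0.153, 0.116])]
v_left [(0.68, [0.5, 0.156, 0.149])]
v_right [(0.81, [0.497, 0.122, 0.142])]
stand [(0.62, [0.483, 0.157, 0.118])]
```

View pics/w1.png

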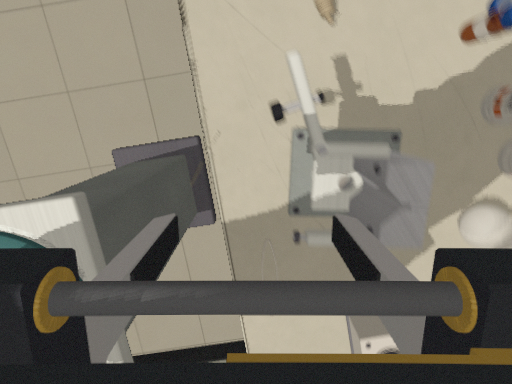

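The wrist view shows the stand with base bolts at (299,135), (396,137) and (299,210), and the ledge sight hole near (349,182). The V block is to its right.

Run:
```python
from h import *
c=np.load("w1.npy",allow_pickle=True).item()
im=cv2.resize(c["frame"][115:255,280:445],None,fx=4.2,fy=4.2,interpolation=cv2.INTER_CUBIC)
def T(p): return tuple(int(v) for v in ((np.array(p)-[280,115])*4.2).ravel())
th=np.radians(-9);ex=np.array([np.cos(th),np.sin(th),0]);ey=np.array([-ex[1],ex[0],0])
S=onz([[349,182]],c,.06)[0];print(S)
def P(a,b,z): return T(proj(S*[1,1,0]+a/1e3*ex+b/1e3*ey+[0,0,z/1e3],c)[0])
for z,col in((60,(0,255,0)),(145,(0,0,255))):
    cv2.polylines(im,[np.array([P(4,17,z),P(21,0,z),P(4,-17,z)])],False,col,1)
cv2.polylines(im,[np.array([P(-36,30,60),P(4,30,60),P(4,-30,60),P(-36,-30,60)])],True,(0,255,0),1)
cv2.imwrite("pics/w1c.png",im)
```

```text
[0.48488036 0.13726991 0.06      ]
```

View pics/w1c.png

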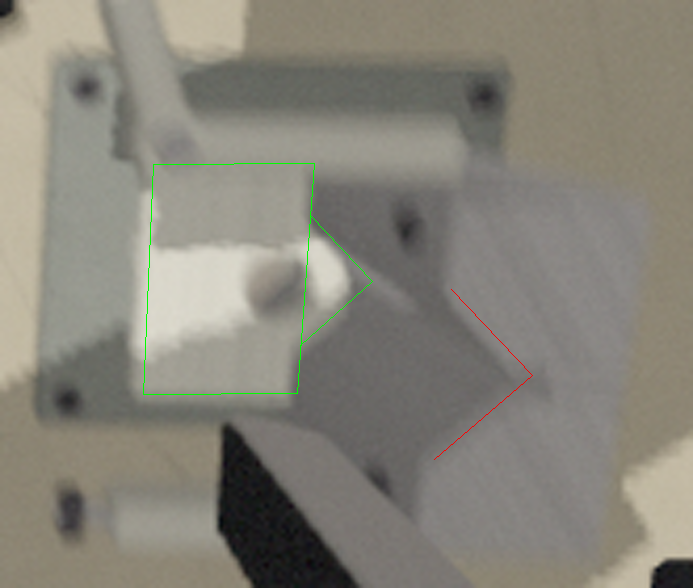

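Overlay agrees with the picture (hole at crop (280,285), apex at (535,380)), so the seat is about (0.484, 0.137) with yaw about -9°. Moving above the long barrel.

Emit:
arm_command(
  steps=[-220,165,0,0,0,-0.2,1,-220,165,0,0,0,-0.2,1,-220,165,0,0,0,-0.2,1,-220,165,0,0,0,-0.2,1,-220,165,0,0,0,-0.2,1,-220,165,0,0,0,-0.2,1,-220,165,0,0,0,-0.2,1,-220,165,0,0,0,-0.2,1],
)

```text
time: 3.5
position: [0.5146, -0.0833, 0.4042]
tool_rot: [-179.9, 0.0, 82.3]
force: [0.2, -0.7, -0.1]
opening: 0.0941
grip_force: 0.0
```

Run:
```python
from h import *
c=eyes.get_image("wrist"); s=monitor.read_state();print(s["position"],s["tool_rot"])
for t in("long_barrel","long_barrel_center","short_barrel_center"):
    print(t,[(round(r["conf"],2),np.round(toworld(r["position"],c),3).tolist()) for r in eyes.spot_in(c,t)[:2]])
im=c["frame"].copy()
for r in eyes.masks_of(c,"long_barrel")[:1]:
    m=r["mask"].astype(np.uint8);cc=max(cv2.findContours(m,0,2)[0],key=cv2.contourArea); print(cv2.boundingRect(cc)); 
np.save("w2.npy",c,allow_pickle=True)
ang=np.linspace(0,6.28,40)
for (x,y,z) in ((.513,-.0945,.165),(.517,-.1686,.105)):
    cv2.polylines(im,[proj(np.c_[x+.015*np.cos(ang),y+.015*np.sin(ang),0*ang+z],c).astype(int)],True,(0,0,255),1)
cv2.imwrite("pics/w2.png",im)
```

```text
[ 0.5144041  -0.08283489  0.40433377] [-1.79951964e+02 -1.53780559e-02  8.23663138e+01]
long_barrel [(0.62, [0.515, -0.089, 0.167]), (0.38, [0.499, 0.101, 0.022])]
long_barrel_center [(0.66, [0.516, -0.089, 0.16])]
short_barrel_center [(0.9, [0.541, -0.251, 0.09]), (0.77, [0.515, -0.157, 0.102])]
(240, 177, 39, 67)
```

View pics/w2.png

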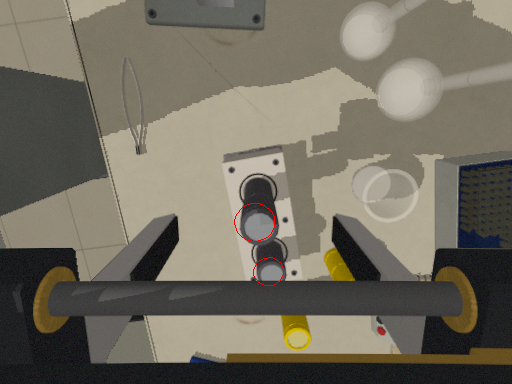

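The wrist view shows the long barrel's top at about (258,226), my red estimate a few pixels to its left, and the short barrel's top at (270,271).

Run:
```python
from h import *
c=np.load("w2.npy",allow_pickle=True).item()
g=cv2.cvtColor(c["frame"],cv2.COLOR_BGR2GRAY)
h=cv2.HoughCircles(cv2.GaussianBlur(cv2.resize(g[190:260,220:300],None,fx=4,fy=4,interpolation=2),(5,5),0),cv2.HOUGH_GRADIENT,1,40,param1=60,param2=18,minRadius=50,maxRadius=100)
print(None if h is None else [(x/4+220,y/4+190,r/4) for x,y,r in h[0][:3]])
print(onz([[258,226]],c,.165))
for n in range(1):
  p=proj([[.513,-.0945,.165],[.528,-.0945,.165]],c);print("r px",np.linalg.norm(p[1]-p[0]))
s=monitor.read_state();print(s["position"],s["tool_rot"])
```

```text
[(np.float32(259.375), np.float32(226.125), np.float32(14.75)), (np.float32(271.875), np.float32(253.125), np.float32(15.825)), (np.float32(261.375), np.float32(191.125), np.float32(22.175))]
[[ 0.51498501 -0.09738592  0.165     ]]
r px 20.081714936122143
[ 0.51430026 -0.08330226  0.40479595] [ 1.79992416e+02 -3.10609948e-02  8.23467285e+01]
```

Emit:
arm_command(
  steps=[-13,3,0,0,0,0.27,1,-13,3,40,0,0,0.27,1,-13,3,81,0,0,0.27,1,-13,3,81,0,0,0.27,1,-13,3,81,0,0,0.27,1,-13,3,81,0,0,0.27,1],
)

```text
time: 4.35
position: [0.5162, -0.0983, 0.3256]
tool_rot: [179.9, -0.0, 80.8]
force: [0.5, 0.4, 0.6]
opening: 0.0937
grip_force: 0.0
```

Run:
```python
from h import *
c=eyes.get_image("wrist"); s=monitor.read_state();print(s["position"],s["tool_rot"],s["force"])
cv2.imwrite("pics/w3.png",c["frame"][180:384,60:450])
```

```text
[ 0.51616191 -0.09810073  0.32561568] [ 1.79848754e+02 -2.60399841e-02  8.08649392e+01] [ 0.1466888  -0.62366814 -0.3436137 ]
```

View pics/w3.png

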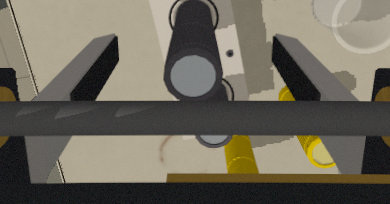

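The wrist view shows the barrel top at crop (193,75), lying between the open fingers, so I close the gripper.

Emit:
arm_command(
  steps=[0,0,0,0,0,0,-1,0,0,0,0,0,0,-1,0,0,0,0,0,0,-1,0,0,0,0,0,0,-1,0,0,0,0,0,0,-1,0,0,0,0,0,0,-1,0,0,0,0,0,0,-1,0,0,0,0,0,0,-1],
  squeeze=25,
)

```text
time: 5.2
position: [0.5156, -0.0978, 0.3237]
tool_rot: [-180.0, 0.0, 80.9]
force: [0.1, -0.9, -1.0]
opening: 0.0332
grip_force: 0.0
```

Run:
```python
from h import *
c=eyes.get_image("wrist"); s=monitor.read_state();print(s["position"],s["tool_rot"],s["force"],s["moment"],s["opening"],s["grip_force"])
R=Rn.from_euler("xyz",s["tool_rot"],degrees=True)
P=lambda x,y,z:proj(R.apply([x,y,z])+s["position"],c)[0].round(1)
print("grasp axis",P(0,0,.158),P(.008,0,.158),P(-.008,0,.158))
cv2.imwrite("pics/w4.png",cv2.resize(c["frame"][200:320,170:340],None,fx=4,fy=4))
```

```text
[ 0.51562081 -0.0978035   0.32367852] [-1.79999421e+02  6.85277357e-03  8.08785688e+01] [0.42531715 0.0831013  0.48261816] [-0.09428553 -0.0253772   0.05583413] 0.030006868956154446 25.185914039611816
grasp axis [254.7 258. ] [254.8 242.6] [254.7 273. ]
```

View pics/w4.png

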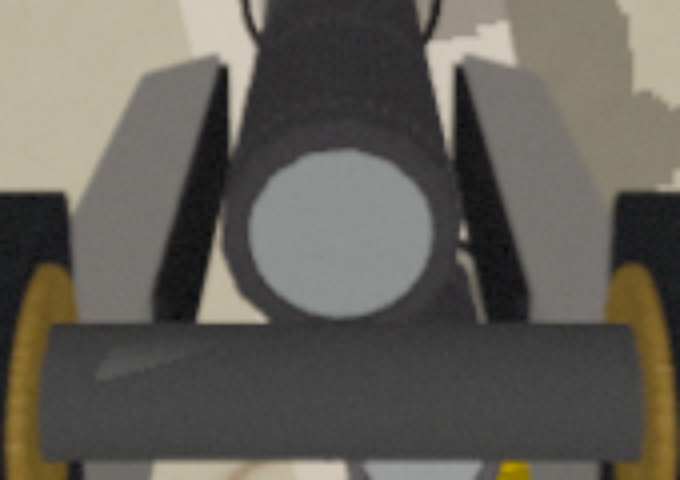

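The barrel top sits at (255,258), on the grasp axis, with opening 30 mm and grip 25 N. Lifting.

Emit:
arm_command(
  steps=[0,0,-15,0,0,0,-1,0,0,-30,0,0,0,-1,0,0,-50,0,0,0,-1,0,0,-75,0,0,0,-1,0,0,-100,0,0,0,-1,0,0,-125,0,0,0,-1,0,0,-145,0,0,0,-1,0,0,-145,0,0,0,-1,0,0,-145,0,0,0,-1],
)

```text
time: 6.15
position: [0.5154, -0.0978, 0.4691]
tool_rot: [180.0, -0.0, 80.9]
force: [-0.0, 0.6, -2.8]
opening: 0.0298
grip_force: 25.0
```

Emit:
arm_command(
  steps=[20,-8,0,0,0,0,-1,56,-21,0,0,0,0,-1,95,-36,0,0,0,0,-1,135,-51,0,0,0,0,-1,172,-65,0,0,0,0,-1,205,-77,0,0,0,0,-1,227,-85,0,0,0,0,-1,227,-85,0,0,0,0,-1,227,-85,0,0,0,0,-1],
)

```text
time: 7.05
position: [0.4675, 0.1397, 0.468]
tool_rot: [-179.9, 0.1, 80.9]
force: [0.2, -0.0, -2.7]
opening: 0.0296
grip_force: 25.0
```

Run:
```python
from h import *
c=eyes.get_image("wrist"); s=monitor.read_state();print(s["position"],s["tool_rot"],s["force"],s["moment"],s["opening"],s["grip_force"])
im=cv2.resize(c["frame"][60:340,150:490],None,fx=2.1,fy=2.1,interpolation=2)
th=np.radians(-9);ex=np.array([np.cos(th),np.sin(th),0]);ey=np.array([-ex[1],ex[0],0]);S=np.array([.4845,.137,0])
P=lambda a,b,z:((proj(S+a/1e3*ex+b/1e3*ey+[0,0,z/1e3],c)[0]-[150,60])*2.1).astype(int)
for z,k in((60,(0,255,0)),(145,(0,0,255))): cv2.polylines(im,[np.array([P(4,36,z),P(4,17,z),P(21,0,z),P(4,-17,z),P(4,-36,z)])],False,k,1)
cv2.polylines(im,[np.array([P(-36,30,60),P(4,30,60),P(4,-30,60),P(-36,-30,60)])],True,(0,255,0),1)
cv2.imwrite("pics/w5.png",im)
```

```text
[0.46769412 0.13908576 0.46815465] [-1.79960652e+02  5.55145569e-02  8.08336953e+01] [-0.38785534 -0.69738901 -2.73203811] [-0.13666125  0.07323744  0.01377352] 0.029181980328767777 24.999547004699707
```

View pics/w5.png

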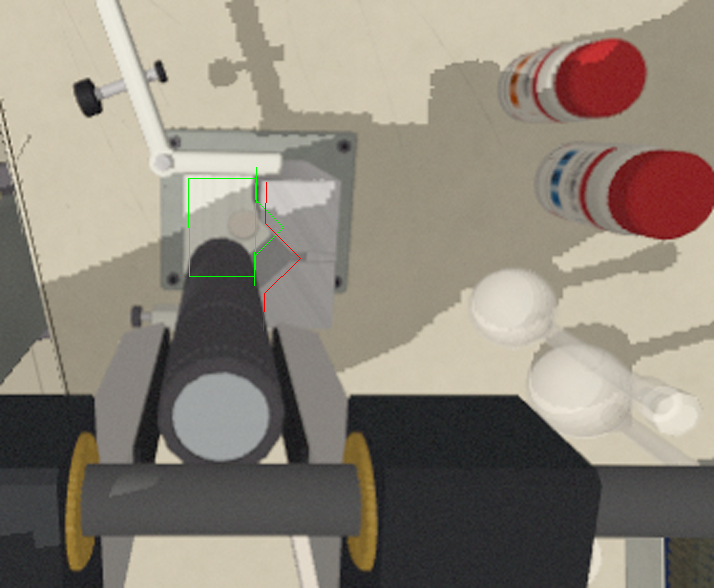

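The overlay matches: ledge edge at (187,225) and V apex at (302,258) in the crop. Lowering between the lugs.

Emit:
arm_command(
  steps=[0,0,15,0,0,0,-1,0,0,35,0,0,0,-1,0,0,55,0,0,0,-1,0,0,72,0,0,0,-1,0,0,85,0,0,0,-1,0,0,92,0,0,0,-1,0,0,96,0,0,0,-1,0,0,97,0,0,0,-1,0,0,97,0,0,0,-1,0,0,97,0,0,0,-1],
)

```text
time: 8.1
position: [0.4678, 0.1399, 0.3722]
tool_rot: [180.0, -0.0, 80.9]
force: [0.4, -0.1, -2.8]
opening: 0.0297
grip_force: 25.0
```

Emit:
arm_command(
  steps=[0,0,0.5,0,0,0,-1,0,0,1,0,0,0,-1,0,0,1,0,0,0,-1,0,0,1,0,0,0,-1],
)

```text
time: 8.5
position: [0.4677, 0.1399, 0.3707]
tool_rot: [180.0, 0.0, 80.9]
force: [-0.5, 0.4, -3.0]
opening: 0.0294
grip_force: 25.0
```

Emit:
arm_command(
  steps=[0,0,0.5,0,0,0,-1,0,0,1,0,0,0,-1,0,0,1.5,0,0,0,-1,0,0,1.5,0,0,0,-1,0,0,1.5,0,0,0,-1],
)

```text
time: 9.0
position: [0.4677, 0.1398, 0.3692]
tool_rot: [180.0, 0.0, 80.9]
force: [0.1, -0.9, -2.0]
opening: 0.0297
grip_force: 25.0
```

Emit:
arm_command(
  steps=[0,0,0.5,0,0,0,-1,0,0,0.5,0,0,0,-1,0,0,1,0,0,0,-1,0,0,1,0,0,0,-1],
)

```text
time: 9.4
position: [0.4678, 0.1398, 0.3686]
tool_rot: [180.0, -0.0, 80.9]
force: [-3.0, -1.3, 7.7]
opening: 0.0296
grip_force: 25.0
```

Emit:
arm_command(
  steps=[0,0,-0.5,0,0,0,-1,0,3,-0.5,0,0,0,-1,0,6,-0.5,0,0,0,-1,0,9,-0.5,0,0,0,-1,0,12,-0.5,0,0,0,-1,0,13,-0.5,0,0,0,-1,0,13,-0.5,0,0,0,-1],
)

```text
time: 10.1
position: [0.4801, 0.1383, 0.3686]
tool_rot: [-179.8, -0.0, 80.9]
force: [-10.3, 4.0, 8.6]
opening: 0.0293
grip_force: 25.0
```

Run:
```python
from h import *
c=eyes.get_image("wrist"); d=eyes.get_image("scene");s=monitor.read_state();print(s["position"],s["tool_rot"],s["force"],s["moment"],s["opening"],s["grip_force"])
F=np.array(s["force"]);ex=np.array([.988,-.156]);ey=np.array([.156,.988]);print(F[:2]@ex,F[:2]@ey)
a=cv2.resize(c["frame"][60:340,150:430],(420,420),interpolation=2)
b=cv2.resize(d["frame"][100:220,160:260],(350,420),interpolation=2)
cv2.imwrite("pics/w6.png",np.hstack([a,b]))
```

```text
[0.48009183 0.13830806 0.36866715] [-1.79858693e+02 -1.62083179e-02  8.09116841e+01] [-9.04303934  3.24476513  9.09317287] [ 0.83504081  2.97137678 -0.11637715] 0.0296095446131414 25.036644637584686
-9.440706225821314 1.795113808201167
```

View pics/w6.png

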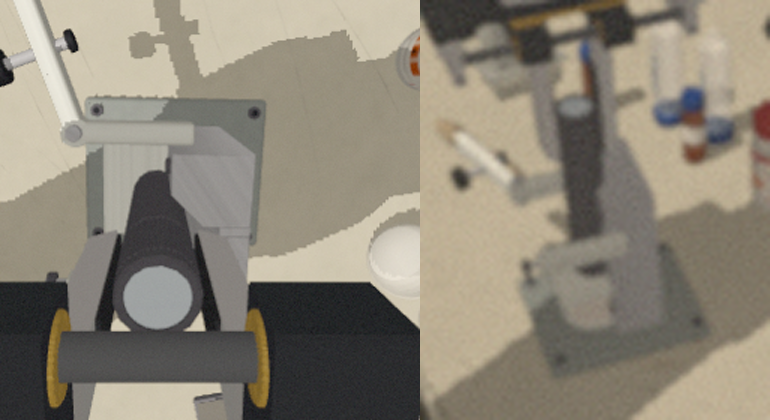

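The wrist crop shows the barrel against the V mouth and the scene crop shows it roughly upright. The moment places the contact at the foot, so this may be drag on the ledge. I unload vertically to test.

Emit:
arm_command(
  steps=[0,0,-0.5,0,0,0,-1,0,0,-1,0,0,0,-1,0,0,-1,0,0,0,-1,0,0,-1,0,0,0,-1],
)

```text
time: 10.6
position: [0.4802, 0.1384, 0.3693]
tool_rot: [-179.9, -0.0, 80.9]
force: [-4.6, 4.2, -1.9]
opening: 0.0296
grip_force: 25.0
```

```bash
cat > st.py <<'E'
from h import *
s=monitor.read_state();F=np.array(s["force"]);ex=np.array([.988,-.156]);ey=np.array([.156,.988])
p=(np.array(s["position"])[:2]-[.4845,.137])*1e3
print(s["time"],"posV",p@ex,p@ey,s["position"][2],s["tool_rot"],"FV",F[:2]@ex,F[:2]@ey,F[2],"M",s["moment"],"My_V",np.array(s["moment"])[:2]@ey,s["opening"])
E
python3 st.py
```

```text
10.6 posV -4.481933397122574 0.6873523236388646 0.36927742757796544 [-1.79898643e+02 -8.83735298e-03  8.09152398e+01] FV -5.2161653023886085 3.459159887194462 -1.902311423309785 M [ 1.29606755  1.35760479 -0.05300471] My_V 1.5435000738674716 0.029584794938098825
```

Contact is only on the right flank and at the foot, so the barrel hangs slightly askew in the pads (socket play). I back off, let it stand freely on the ledge by opening a little, then regrip.

Emit:
arm_command(
  steps=[0,-3,0,0,0,0,-1,0,-6,0,0,0,0,-1,0,-9,0,0,0,0,-1,0,-9,0,0,0,0,-1,0,-9,0.5,0,0,0,-1,0,-9,0.5,0,0,0,-1],
)

```text
time: 11.2
position: [0.4717, 0.1392, 0.3692]
tool_rot: [180.0, 0.0, 80.9]
force: [-0.6, -0.8, -1.7]
opening: 0.0294
grip_force: 25.0
```

```bash
python3 st.py
```

```text
11.2 posV -12.987816777740537 0.15646935282211083 0.3691514128993646 [1.79992917e+02 5.65694671e-03 8.08795548e+01] FV -0.43501717669275264 -0.9013978236800491 -1.7428702368970175 M [-0.10033786  0.07754488  0.0666633 ] My_V 0.06096163392648061 0.02941536757586079
```

Emit:
arm_command(
  steps=[0,0,0.3,0,0,0,-1,0,0,0.3,0,0,0,-1,0,0,0.3,0,0,0,-1,0,0,0.3,0,0,0,-0.26,0,0,0.3,0,0,0,-0.26,0,0,0.3,0,0,0,-0.26,0,0,0.3,0,0,0,-0.26,0,0,0.3,0,0,0,-0.26],
  squeeze=3,
)

```text
time: 12.0
position: [0.4717, 0.1392, 0.3689]
tool_rot: [180.0, 0.0, 80.9]
force: [0.4, 0.6, 0.1]
opening: 0.0345
grip_force: 0.0
```

```bash
python3 st.py
python3 - <<'E'
from h import *
c=eyes.get_image("wrist");s=monitor.read_state()
g=cv2.cvtColor(c["frame"],cv2.COLOR_BGR2GRAY)
h=cv2.HoughCircles(cv2.GaussianBlur(cv2.resize(g[220:300,200:310],None,fx=4,fy=4,interpolation=2),(5,5),0),cv2.HOUGH_GRADIENT,1,40,param1=60,param2=18,minRadius=60,maxRadius=140)
print(None if h is None else [(x/4+200,y/4+220,r/4) for x,y,r in h[0][:3]])
R=Rn.from_euler("xyz",s["tool_rot"],degrees=True)
print(proj(R.apply([0,0,.158])+s["position"],c))
E
```

```text
12.0 posV -13.036349627953408 0.16853407706007317 0.36890912008704047 [1.79993970e+02 2.17175065e-03 8.08782037e+01] FV 0.2809361514476548 0.6122045384328285 0.11487468176690127 M [-0.09668744  0.11260658 -0.0600952 ] My_V 0.09617205970673644 0.034483057495811896
[(np.float32(254.875), np.float32(255.125), np.float32(24.025)), (np.float32(244.625), np.float32(262.125), np.float32(18.25))]
[[254.70710118 257.94357472]]
```

Emit:
arm_command(
  steps=[0,0,0,0,0,0,-1,0,0,0,0,0,0,-1,0,0,0,0,0,0,-1,0,0,0,0,0,0,-1,0,2,0,0,0,0,-1,0,4,0,0,0,0,-1,0,6,0,0,0,0,-1,0,8,0,0,0,0,-1,0,8,0,0,0,0,-1],
  squeeze=15,
)

```text
time: 12.95
position: [0.4795, 0.1382, 0.3688]
tool_rot: [-179.9, -0.0, 80.9]
force: [-5.6, 1.5, 5.7]
opening: 0.0296
grip_force: 15.0
```

```bash
python3 st.py
```

```text
12.95 posV -5.145583619082755 0.4020714978123954 0.3688486455294745 [-1.79928892e+02 -3.81524387e-03  8.08907880e+01] FV -5.725690936295436 0.5743448084939244 5.698675528262041 M [ 0.49929502  1.56728721 -0.06509167] My_V 1.626369784696895 0.0295616787127942
```

Emit:
arm_command(
  steps=[0,0.5,-0.4,0,0,0,-1,0,1,-0.4,0,0,0,-1,0,1,-0.4,0,0,0,-1,0,1,-0.4,0,0,0,-1],
)

```text
time: 13.35
position: [0.4801, 0.1383, 0.3689]
tool_rot: [-179.9, -0.0, 80.9]
force: [-4.8, 3.5, 0.3]
opening: 0.0296
grip_force: 15.0
```

```bash
python3 st.py
python3 - <<'E'
from h import *
from scipy.optimize import minimize
s=monitor.read_state()
# barrel tilt: silhouettes of convex cylinder fitted to barrel masks
for n in("scene","top","wrist"):
    c=eyes.get_image(n)
    for r in eyes.masks_of(c,"long_barrel")[:2]:
        m=r["mask"].astype(np.uint8)
        a=np.linspace(0,6.28,40)
        def sil(v):
            x,y,tx,ty=v; P=[np.c_[x+z*tx+.015*np.cos(a),y+z*ty+.015*np.sin(a),0*a+.06+z] for z in(0,.15)]
            k=np.zeros(m.shape,np.uint8);cv2.fillConvexPoly(k,cv2.convexHull(proj(np.vstack(P),c).astype(np.float32)).round().astype(int),1);return k
        k=sil([s["position"][0],s["position"][1],0,0]); ys,xs=np.nonzero(m)
        print(n,round(r["conf"],2),m.sum(),(m&k).sum(),k.sum(),"outside",(m&~k&1).sum(),"cen",xs.mean(),ys.mean())
    for t in("seat","long_barrel_center"):
        print(t,[(round(r["conf"],2),np.round(toworld(r["position"],c),3).tolist()) for r in eyes.spot_in(c,t)[:1]])
    np.save(n+"_now.npy",c,allow_pickle=True)
E
```

```text
13.35 posV -4.528615750184488 0.5581058157641456 0.36891112145136684 [-1.79893597e+02 -6.11447755e-04  8.09055206e+01] FV -5.29682583899841 2.6586408323274213 0.2968020866446881 M [ 0.98171089  1.62270995 -0.0248423 ] My_V 1.7563843325525985 0.029634231468642233
scene 0.64 464 464 687 outside 0 cen 205.9698275862069 147.39439655172413
seat [(0.68, [0.479, 0.106, 0.059])]
long_barrel_center [(0.87, [0.475, 0.128, 0.164])]
top 0.54 150 150 381 outside 0 cen 185.74666666666667 204.78666666666666
seat [(0.65, [0.484, 0.103, 0.014])]
long_barrel_center [(0.68, [0.477, 0.124, 0.157])]
wrist 0.58 4759 4746 5208 outside 13 cen 254.10842613994538 234.02542550956082
seat [(0.77, [0.481, 0.171, 0.12])]
long_barrel_center [(0.95, [0.483, 0.15, 0.208])]
```

Emit:
arm_command(
  steps=[0.5,0,0,0,0,0,-1,1,0.5,0,0,0,0,-1,1,1,0,0,0,0,-1,1,1,0,0,0,0,-1,1,1,0,0,0,0,-1],
)

```text
time: 14.45
position: [0.4813, 0.1391, 0.3689]
tool_rot: [-179.9, -0.0, 80.9]
force: [-6.9, 4.0, 0.4]
opening: 0.0297
grip_force: 15.0
```

```bash
python3 st.py
```

```text
14.45 posV -3.5265564635163527 1.5697485835686675 0.368936654929805 [-1.79894694e+02 -2.14294985e-04  8.09097321e+01] FV -7.482118806666493 2.9121656041746946 0.3883528986269135 M [ 1.09686162  1.77727121 -0.0573227 ] My_V 1.9270543646593252 0.029708144826456923
```

Emit:
arm_command(
  steps=[0.5,0,0,0,0,0,-1,1,0,0,0,0,0,-1,1,0,0,0,0,0,-1,1,0,0,0,0,0,-1],
)

```text
time: 14.85
position: [0.4816, 0.1397, 0.369]
tool_rot: [-180.0, 0.0, 80.9]
force: [-4.6, 3.7, -3.5]
opening: 0.0296
grip_force: 15.0
```

```bash
python3 st.py
```

```text
14.85 posV -3.2485036321297436 2.2168969561288123 0.36900316858019355 [-1.79954424e+02  1.82867427e-02  8.08856964e+01] FV -5.110648557086972 2.9715475371123374 -3.502890590898542 M [ 0.81993774  1.29790825 -0.0498277 ] My_V 1.41024363482711 0.029594715627385297
```

Emit:
arm_command(
  steps=[0,0.5,0.2,0,0,0,-1,0,1,0.3,0,0,0,-1,0,1.5,0.3,0,0,0,-1,0,1.5,0.3,0,0,0,-1,0,1.5,0.3,0,0,0,-1],
)

```text
time: 15.35
position: [0.4825, 0.1396, 0.3689]
tool_rot: [-179.8, 0.0, 80.9]
force: [-16.2, 3.6, 9.7]
opening: 0.0296
grip_force: 15.0
```

```bash
python3 st.py
```

```text
15.35 posV -2.357456267104923 2.296493461601905 0.3689065241378493 [-1.79819380e+02  9.79291909e-03  8.09058890e+01] FV -16.603034441772603 0.9929792286845935 9.678029603328692 M [ 0.86320609  4.1094079  -0.07418618] My_V 4.194755153100804 0.029622428295923695
```

Emit:
arm_command(
  steps=[0.2,0,-0.3,0,0,0,-1,0.2,0,-0.3,0,0,0,-1,0.2,0,-0.3,0,0,0,-1,0.2,0,-0.3,0,0,0,-1,0.2,0,-0.3,0,0,0,-1],
)

```text
time: 15.85
position: [0.4825, 0.1397, 0.3689]
tool_rot: [-179.8, 0.0, 80.9]
force: [-13.1, 3.0, 5.3]
opening: 0.0298
grip_force: 15.0
```

```bash
python3 st.py
python3 - <<'E'
from h import *
c=eyes.get_image("wrist");s=monitor.read_state();p=s["position"]
R=Rn.from_euler("xyz",s["tool_rot"],degrees=True)
g=cv2.cvtColor(c["frame"],cv2.COLOR_BGR2GRAY)
h=cv2.HoughCircles(cv2.GaussianBlur(cv2.resize(g[220:300,200:310],None,fx=4,fy=4,interpolation=2),(5,5),0),cv2.HOUGH_GRADIENT,1,40,param1=60,param2=18,minRadius=60,maxRadius=140)
print([(x/4+200,y/4+220,r/4) for x,y,r in h[0][:2]])
print("expected top row for z=.210",proj([[p[0],p[1],.210],[p[0],p[1],.21],[p[0],p[1]+.002,.21]],c).round(1).tolist())
m=eyes.masks_of(c,"long_barrel")[0]["mask"];a=np.linspace(0,6.28,80);T=np.array([p[0],p[1],.21])
rows=np.nonzero(m.sum(1)>5)[0];print("mask rows",rows[0],rows[-1])
def sil(tx,ty):
    k=np.zeros(m.shape,np.uint8);Q=np.vstack([T+np.c_[-z*tx+.015*np.cos(a),-z*ty+.015*np.sin(a),0*a-z] for z in(0,.15)])
    cv2.fillConvexPoly(k,cv2.convexHull(proj(Q,c).astype(np.float32)).round().astype(int),1);return k
for tx,ty in((0,0),(.03,0),(-.03,0),(0,.03),(0,-.03)):
    k=sil(tx,ty);print(tx,ty,"xor",(m^(k>0)).sum(),"first row",np.nonzero(k.sum(1))[0][0])
S=np.array([.4827,.1397]);d=proj([[S[0],S[1],.06],[S[0],S[1],.06]],c);print("scene hole?",d[0])
E
```

```text
15.85 posV -2.375030502720207 2.3748816578326437 0.36894381876543725 [-1.79818968e+02  3.21157106e-02  8.09003767e+01] FV -13.440590340024784 0.939391061674236 5.316262541450543 M [ 0.68896686  3.65706258 -0.01276528] My_V 3.720656661885556 0.02977848490518413
[(np.float32(255.125), np.float32(255.625), np.float32(23.65))]
expected top row for z=.210 [[255.8, 257.0], [255.8, 257.0], [255.1, 253.2]]
mask rows 172 281
0 0 xor 662 first row 171
0.03 0 xor 547 first row 172
-0.03 0 xor 1093 first row 170
0 0.03 xor 763 first row 176
0 -0.03 xor 759 first row 167
scene hole? [255.83541953 186.57733028]
```

```bash
python3 -c "
from h import *
print(robot.job_done())"
```

```text
the job is handed in; nothing more can be done
None
```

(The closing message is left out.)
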